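# Zero the feed dial with its folding crank grip

### The job

Fold the wooden crank grip of the hand wheel fully out until it stands straight off the wheel, and with it wind the wheel until its pointer stands at the zero mark (the thick black bar at the top of the dial). Then fold the grip down flat over the wheel again, leaving the pointer at zero, and let go.

Things in the scene. Friction and masses are not known exactly. Their poses are not given: they have to be found in the camera images.
- feed_unit: Small grey bench machine, fixed to the bench: wedge-shaped body 132 mm high on a foot 205 x 215 mm, its dial face sloping 35 degrees, looking up and toward the robot, under a dust hood on two pillars at the back. Origin on the bench under the dial; x points to the machine's back, z up.
- dial_center (a point): Centre of the flat front face of the dark steel hand wheel (116 mm diameter), on its turning axis, about 98 mm above the bench. The frame does not turn with the wheel: z points out of the face along the turning axis (35 degrees from vertical), x up the slope to the zero mark, y left along the face.
- zero_mark (a point): Zero mark: thick black raised bar, 26 x 9 mm, at the top of the fixed round aluminium dial plate round the wheel, straight up the slope from the wheel's centre. The point is the bar's inner end, 70 mm from the turning axis.
- hood_edge (a point): Middle of the front lower edge of the fixed grey dust hood (230 mm wide, 127 mm deep, 35 mm high), about 215 mm above the wheel's centre. It covers all behind this edge, so a hand must come to the wheel along the sloping axis, not from straight above.
- wheel (a joint): Angle of the wheel's pointer from the zero mark, rad: 0 = at the mark, positive = clockwise of it, looking at the dial (pointer direction in the dial_center frame: x = cos q, y = -sin q). Starts between 0.7 and 1.5; stops at -1.2 and 2.4. Rubs with about 0.15 N m, stays where it is left.
- pointer_tip (a point): Tip of the aluminium pointer bar lying on the wheel, 70 mm from the turning axis. The bar and the small hub cap stand no more than 3 mm proud of the wheel's face.
- grip (a joint): Folding angle of the crank grip, rad: 0 = folded flat (parallel to the wheel's face, from its pin across the wheel's centre to the far side), 1.571 = fully out (straight off the face, parallel to the turning axis); stops at both. Stiff hinge (0.035 N m): stays at any angle.
- grip_pin (a point): Middle of the grip's hinge pin: on the wheel at radius 46 mm, 24 mm out from its face, along the wheel's tangent. Seen from the wheel's centre, at wheel angle q it lies along x = -cos(q - 0.6), y = sin(q - 0.6) of the dial_center frame. Held by two steel cheeks, 38 mm wide overall, 14 mm long, reaching 31 mm out from the face.
- grip_end (a point): Point on the centre line of the crank grip, 58 mm from the pin; x runs along the grip from pin to free end, y along the pin. The grip is a plain round dark wooden bar, 18 mm diameter, wood from 14 to 76 mm from the pin. Folded, its centre line is 24 mm off the face, with free space beneath.

How it is judged:
By the outcome, as a careful person would: the job done as asked, in the order asked, and still so for the second after the job is handed in, with the robot touching nothing.
It also fails if it takes over 58 s, if anything falls off the work surface, if the arm or the gripper's body presses on something with over 40 N, if the wrist force passes 120 N, or if a joint passes its speed limit or range.

### The arm

A 7-joint arm with a two-finger parallel gripper is mounted at the origin on a cart in front of the work surface, level with it; the furniture and walls round the work are solid. World frame = base frame: x ahead of the robot, y to its left, z up, the work surface at z = 0. Lengths are in m, angles in rad, forces in N, time in s.
With the tool pointing down it reaches from about 0.425 to 0.95 m from the base axis. Payload 4.7 kg.
Tool frame: the origin (TCP) lies on the centre line of the jaws, within the pads' length; the fingertips stand robot.nose_length ahead of it and the grasp point (between the pads) lies 8 mm behind it (robot.nose_length is the distance from the TCP to the fingertips, in m); z points along the fingers, x is the direction in which the jaws open and shut, and the axes are right-handed (so a half turn about z gives the same grasp; the last joint's range is limited). The gripper opens to 85 mm and grips with 20 to 120 N. Pads are 22 mm wide; open, the fingers measure 114 mm over their backs; the gripper's body (76 mm by 85 mm) begins 54 mm behind the grasp point. The pads swing forward as they close: fully open they stand 13 mm farther back than shut.
Start: joints at [1.147, 0.469, -0.049, 1.532, 0.024, 1.141, -0.082], TCP at [0.26, -0.623, 0.242] pointing down, gripper open.
Joint ranges: [-2.59, 2.59], [-0.33, 1.99], [-1.39, 1.29], [0.1, 2.45], [-1.04, 4.18], [0.21, 1.99], [-2.66, 2.66]. Speed limits (rad/s): [2.57, 2.57, 3.14, 3.14, 3.14, 3.14, 3.14].

### API

Orientations are given as [roll, pitch, yaw] about the fixed x, y, z axes, in that order (R = Rz(yaw) Ry(pitch) Rx(roll)).
In Python, from plant import robot gives the robot as it stands. Calls block until the motion is done:
- robot.goto(position, orientation): joint-space move of the TCP to a pose.
- robot.move_straight(position, vel=0.15, attitude=None, contact_N=None): straight line of the TCP; attitude=None keeps the orientation; vel is the mean speed in m/s. With contact_N (N) it stops when the force on the tool has changed by that much, and returns True; else False.
- robot.move_joints(angles): joint-space move.
- robot.grip(opening, strength=None): opening from 0.0 (shut) to 1.0 (fully open); strength is the grip in N (None keeps the last); returns when the fingers have stopped.
- robot.sleep(seconds).
- robot.inverse_kinematics(position, orientation): joint angles nearest the present ones, or None.
- robot.sense(): the state.
- robot.grab_frame(name): name is "scene" or "top" or "wrist"; returns a dict with "image" (480x640x3 uint8, red, green, blue), "range_z" (480x640 float32, m along the optical axis (not along the pixel's ray), 0 where there is no reading), "fx", "fy", "cx", "cy" (pixels), "R" (3x3) and "t" (3): a world point X has camera coordinates R X + t. Camera axes: x right, y down, z forward; pixel columns grow to the right and rows downward; lengths in m; the calibration is good to about 2 mm. A picture is of the moment at which its call begins.
A pose or a line that the arm cannot do raises robot.IKError and nothing moves.
- robot.close_job(): hands the job in, once; it reports no verdict.
The state is a dict: "t": time; "joint_pos": joint angles; "joint_velocities": joint speeds; "effort": joint torques, N m; "tcp_pos": TCP position; "tcp_rot": TCP orientation; "wrist_force": force on the tool from outside, world axes, zero at the start; "torque": the same for the moment, N m; "opening": opening from 0.0 (shut) to 1.0 (fully open).
Only numpy, scipy, OpenCV 4.12 (cv2) and the standard library are available. Lean on these libraries where they do the work, as an engineer would, in place of code of your own. Each camera call takes 0.05 s, during which the arm holds its last target. There are 200 camera calls.

## Working session

There is one attempt and no reset: what is moved stays moved. The work goes in short steps, each a Python script; the robot and the scene stay as the last script left them, time stands still between calls to the robot, and variables do not carry over. Pictures are saved under pics/ and viewed, about 8 in all and at most 12, crops included, and the job is handed in when it is done.

```bash
ls; mkdir -p pics
python3 - <<'E'
from plant import robot
import cv2,numpy as np
for n in("scene","top"):
    f=robot.grab_frame(n); cv2.imwrite(f"pics/{n}0.png",f["image"][...,::-1]); np.savez(f"pics/{n}0.npz",**f)
    print(n,f["fx"],f["cx"],f["cy"],-f["R"].T@f["t"], f["R"].tolist(),(f["range_z"]>0).mean())
s=robot.sense();print(s["t"],s["tcp_pos"],s["tcp_rot"],s["opening"],robot.nose_length)
E
```

```text
pics
scene 541.6206700786033 328.1319703474538 236.88646730777532 [0.01617086 0.14324551 0.65503039] [[-0.6593523551793025, -0.7518021549420291, 0.006927592946190562], [-0.40368976291485026, 0.34624426704738487, -0.8468467883003223], [0.6342626010078624, -0.561167022695864, -0.5317918066324459]] 0.9960286458333333
top 600.9138152748415 323.9336292168778 242.4601014664011 [ 0.32138191 -0.24789677  1.01575759] [[-0.26267940903867204, -0.9648830719106025, 0.00043082183488456146], [-0.9205903985399853, 0.2504874093488325, -0.29961537990180237], [0.28898589270600206, -0.07909940137617875, -0.9540599763740459]] 0.9962272135416667
0.1 [ 0.25943539 -0.6226065   0.24135476] [ 3.14153162e+00  1.76606338e-03 -1.17600254e+00] 0.9994281381137989 0.011
```

View pics/scene0.png

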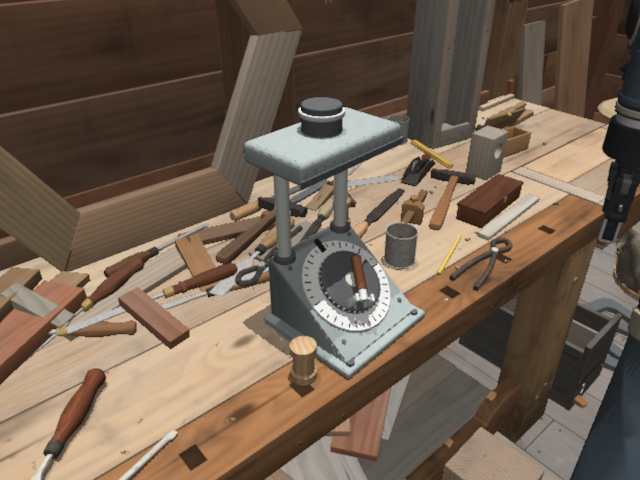

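View pics/top0.png

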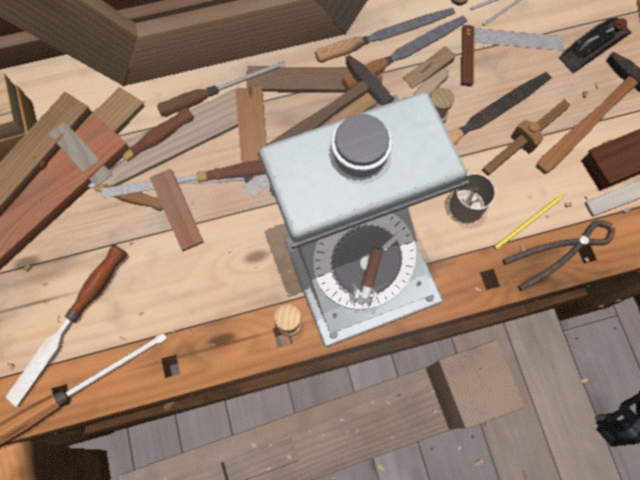

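The machine sits at about (345,285) in the scene view, with the dial around it, the zero bar at (320,244), the grip from the pin at (360,300) up to (357,258), and the hood above. I'll fit the dial plane and rectify it.

```bash
cat > h.py <<'E'
import numpy as np,cv2
def pts(f,m):
    v,u=np.nonzero(m); z=f["range_z"][v,u]
    c=np.c_[(u-f["cx"])/f["fx"]*z,(v-f["cy"])/f["fy"]*z,z]
    return (c-f["t"])@f["R"]
def proj(f,X):
    c=X@f["R"].T+f["t"]; return np.c_[c[...,0].ravel()/c[...,2].ravel()*f["fx"]+f["cx"],c[...,1].ravel()/c[...,2].ravel()*f["fy"]+f["cy"]]
def rect(f,C,R,half=.1,n=400,h=0.):
    a=np.linspace(half,-half,n); X,Y=np.meshgrid(a,a,indexing="ij") # rows: x down from top, cols: y left..right
    P=C+X[...,None]*R[:,0]+Y[...,None]*R[:,1]+h*R[:,2]
    uv=proj(f,P.reshape(-1,3)).reshape(n,n,2).astype(np.float32)
    return cv2.remap(f["image"],uv[...,0],uv[...,1],cv2.INTER_LINEAR)[...,::-1]
def frame(yaw):
    c,s=np.cos(yaw),np.sin(yaw); b=np.array([c,s,0]); a=np.deg2rad(35)
    x=np.cos(a)*b+np.array([0,0,np.sin(a)]); z=-np.sin(a)*b+np.array([0,0,np.cos(a)])
    return np.c_[x,np.cross(z,x),z]
E
python3 - <<'E'
from h import *
out=[]
for n,box in(("scene",(296,400,236,345)),("top",(308,425,222,315))):
    f=dict(np.load(f"pics/{n}0.npz")); im=f["image"].astype(int)
    m=np.zeros((480,640),bool); m[box[2]:box[3],box[0]:box[1]]=1
    m&=(im.min(2)>150)&(np.ptp(im,axis=2)<25)
    P=pts(f,m); 
    rng=np.random.default_rng(0);best=0
    for _ in range(500):
        q=P[rng.choice(len(P),3,0)];nn=np.cross(q[1]-q[0],q[2]-q[0]);nn/=np.linalg.norm(nn)+1e-12
        k=abs((P-q[0])@nn)<.002
        if k.sum()>best:best=k.sum();K=k
    Q=P[K];c=Q.mean(0);nn=np.linalg.svd(Q-c)[2][2];nn*=np.sign(nn[2])
    yaw=np.arctan2(-nn[1],-nn[0]);print(n,len(P),best,c,nn,"slope",np.rad2deg(np.arccos(nn[2])),"yaw",yaw)
    R=frame(yaw); xy=(Q-c)@R[:,:2]
    # robust circle fit
    from scipy.optimize import least_squares
    d=cv2.minEnclosingCircle(xy.astype(np.float32)); print(d)
    C=c+R[:,:2]@np.array(d[0]);print("C",C)
    out.append(rect(f,C,R))
cv2.imwrite("pics/rect.png",np.hstack(out))
E
```

```text
scene 3107 1488 [ 0.50519654 -0.37170024  0.04456695] [-0.63071804 -0.04527639  0.77469013] slope 39.22305269266199 yaw 0.07166254409584091
((0.030822457745671272, -0.011075509712100029), 0.0931609645485878)
C [ 0.53117304 -0.38093952  0.06224598]
top 4677 1989 [ 0.51624157 -0.39316017  0.04874131] [-0.61633779 -0.05695142  0.7854198 ] slope 38.24047883367983 yaw 0.09214128702654889
((0.01930435746908188, 0.004241622984409332), 0.10999422520399094)
C [ 0.53159742 -0.38748156  0.05981384]
```

View pics/rect.png

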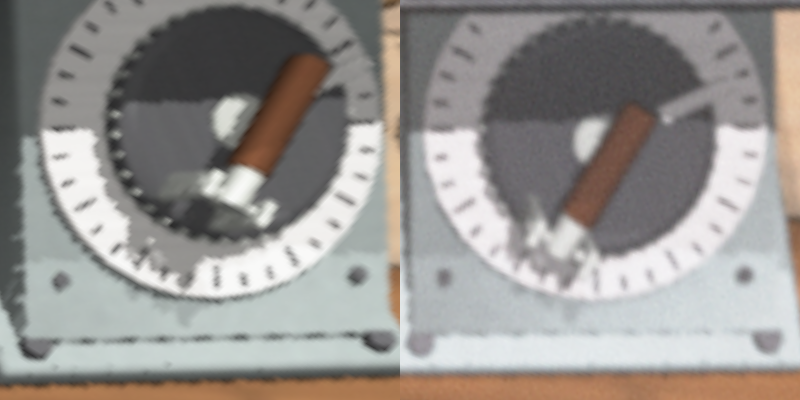

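Rectified views: the dial centre is about (212,128) in the left one and (196,129) in the right one. The pointer goes to (735,85) in the right image, so q≈1.26. The foot edges run level, so yaw is fine. I'll refine the plane using the annulus only.

Run:
```python
from h import *
out=[]
from scipy.optimize import least_squares
for n,C,yaw,o in(("scene",[ 0.53117304,-0.38093952,0.06224598],.0717,(.036,-.006)),("top",[0.53159742,-0.38748156,0.05981384],.092,(.0355,.002))):
    f=dict(np.load(f"pics/{n}0.npz"));P=pts(f,f["range_z"]>0);R=frame(yaw);C=np.array(C)+R[:,:2]@o
    for w in((.062,.083,.02),(.064,.083,.008),(.064,.083,.004)):
        L=(P-C)@R;r=np.hypot(L[:,0],L[:,1]);k=(r>w[0])&(r<w[1])&(abs(L[:,2])<w[2])
        if w[2]>.01: med=np.median(L[k,2]);C=C+med*R[:,2];continue
        Q=P[k];c=Q.mean(0);nn=np.linalg.svd(Q-c,full_matrices=False)[2][2];nn*=np.sign(nn[2])
        C=C+((c-C)@nn)*nn/1; yaw=np.arctan2(-nn[1],-nn[0]);R=frame(yaw)
        print(n,k.sum(),"C plate",C,"slope",np.rad2deg(np.arccos(nn[2])),"yaw",yaw,"rms",((Q-c)@nn).std())
    L=(P-C)@R;r=np.hypot(L[:,0],L[:,1]);k=(r<.05)&(abs(L[:,2])<.02);print(np.histogram(L[k,2],bins=np.arange(-.02,.021,.0025)))
    out.append(rect(f,C,frame(.085)))
cv2.imwrite("pics/rect2.png",np.hstack(out))
```

```text
scene 2157 C plate [ 0.55936197 -0.38492858  0.08526401] slope 35.09651017306391 yaw 0.09550361889997705 rms 0.0014496643415185027
scene 2123 C plate [ 0.55939921 -0.38492502  0.08521058] slope 35.00162636550476 yaw 0.09544093546985641 rms 0.0013276231165585137
(array([  0,   0,   0,   0,   0,   0,   0,   0,   0,   0,   0,   0,   0,
       104, 839, 488]), array([-2.00000000e-02, -1.75000000e-02, -1.50000000e-02, -1.25000000e-02,
       -1.00000000e-02, -7.50000000e-03, -5.00000000e-03, -2.50000000e-03,
       -1.04083409e-17,  2.50000000e-03,  5.00000000e-03,  7.50000000e-03,
        1.00000000e-02,  1.25000000e-02,  1.50000000e-02,  1.75000000e-02,
        2.00000000e-02]))
top 2360 C plate [ 0.55873306 -0.38296947  0.08252437] slope 34.957061707454635 yaw 0.09943607278009281 rms 0.0016131622966360126
top 2331 C plate [ 0.55873466 -0.38296931  0.08252207] slope 34.957733547051276 yaw 0.09935182631522857 rms 0.0015417681522250498
(array([   0,    0,    0,    0,    0,    0,    0,    0,    0,    0,    0,
          0,    8,  227, 1159,  780]), array([-2.00000000e-02, -1.75000000e-02, -1.50000000e-02, -1.25000000e-02,
       -1.00000000e-02, -7.50000000e-03, -5.00000000e-03, -2.50000000e-03,
       -1.04083409e-17,  2.50000000e-03,  5.00000000e-03,  7.50000000e-03,
        1.00000000e-02,  1.25000000e-02,  1.50000000e-02,  1.75000000e-02,
        2.00000000e-02]))
```

View pics/rect2.png

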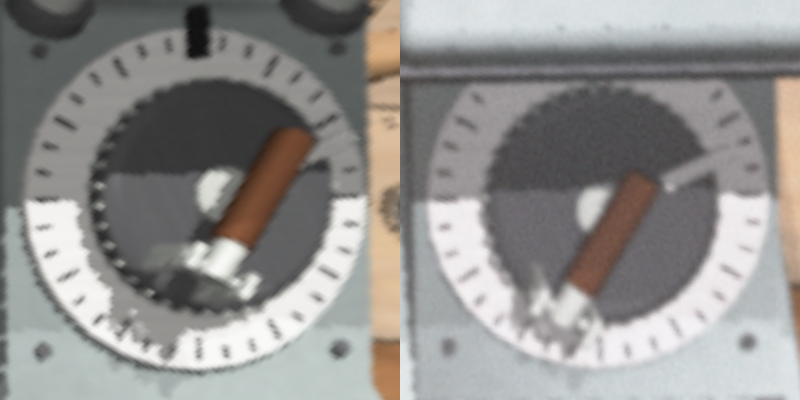

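```bash
cat >> h.py <<'E'
C=np.array([.5506,-.3835,.098]); YAW=.088; RD=frame(YAW)
from scipy.spatial.transform import Rotation as Ro
S=1
def pose(q,th,d,lift=0.,off=0.,C=C,yaw=YAW,s=None):
    """TCP pos, rpy gripping the bar at d from the pin; lift along dial z; off radially outward."""
    R=frame(yaw);a=q-.6
    u=R@[-np.cos(a),np.sin(a),0];n=R[:,2]
    G=C+.046*u+.024*n+d*(-np.cos(th)*u+np.sin(th)*n)+off*u
    zt=-n;xt=np.cross(u,n)*(S if s is None else s);T=np.c_[xt,np.cross(zt,xt),zt]
    return G+lift*n+.008*zt, Ro.from_matrix(T).as_euler("xyz")
def barangle(f):
    im=f["image"]
    r=rect(f,C,RD,h=.024,n=400); hsv=cv2.cvtColor(r,cv2.COLOR_BGR2HSV)
    m=((hsv[...,1]>90)&((hsv[...,0]<15)|(hsv[...,0]>170))).astype(np.uint8); m[:, :40]=0;m[:,340:]=0;m[340:]=0;m[:40]=0
    k,l,st,ce=cv2.connectedComponentsWithStats(m);i=1+np.argmax(st[1:,4])
    p=np.argwhere(l==i);c=p.mean(0);v=np.linalg.svd(p-c,full_matrices=False)[2][0];v*=-np.sign(v[0])
    pr=(p-c)@v
    return st[i,4],(199.5-c)*.5, np.arctan2(v[1],-v[0]),np.ptp(pr)*.5, r
E
python3 - <<'E'
from h import *
from plant import robot
o=[]
for n in("scene","top"):
    f=dict(np.load(f"pics/{n}0.npz"));b=barangle(f);print(n,b[:4]);o.append(rect(f,C,RD,h=0.001))
cv2.imwrite("pics/rect3.png",np.hstack(o))
for s in(1,-1):
  for q in(1.1,0):
    for th in(0,.8,1.57):
        j=robot.inverse_kinematics(*pose(q,th,.055,.004,s=s));print(s,q,th,None if j is None else np.round(j,2))
  j=robot.inverse_kinematics(*pose(1.1,0,.055,.15,s=s));print(s,'pre',None if j is None else np.round(j,2))
E
```

```text
scene (np.int32(4615), array([ 2.31511376, -2.98531961]), np.float64(0.5587677998131407), np.float64(64.50252206980579))
top (np.int32(2845), array([-2.54033392,  1.28005272]), np.float64(0.5481172439646597), np.float64(59.06697083092013))
1 1.1 0 [ 1.38  0.66 -0.87  1.94  0.19  0.29  1.73]
1 1.1 0.8 [ 1.47  0.6  -0.91  1.99  0.06  0.32  1.86]
1 1.1 1.57 [ 1.54  0.57 -0.94  2.08 -0.03  0.28  1.97]
1 0 0 [ 1.56  0.84 -1.19  1.95  0.92  0.43  2.2 ]
1 0 0.8 [ 0.83  0.43 -0.05  2.01 -1.03  0.51 -2.36]
1 0 1.57 [ 0.91  0.44 -0.05  2.02 -1.03  0.55 -2.29]
1 pre [ 1.55  0.37 -0.85  1.96 -0.36  0.55  2.23]
-1 1.1 0 [ 1.03  0.52 -0.38  1.96 -0.79  0.36 -0.54]
-1 1.1 0.8 [ 1.06  0.45 -0.36  2.01 -0.82  0.41 -0.49]
-1 1.1 1.57 [ 1.13  0.41 -0.39  2.1  -0.9   0.4  -0.38]
-1 0 0 [ 1.16  0.55 -0.56  1.97 -0.54  0.3   0.34]
-1 0 0.8 [ 1.22  0.49 -0.55  1.99 -0.59  0.37  0.41]
-1 0 1.57 [ 1.3   0.5  -0.55  1.99 -0.61  0.4   0.5 ]
-1 pre [ 1.06  0.27 -0.23  1.98 -0.74  0.65 -0.59]
```

View pics/rect3.png

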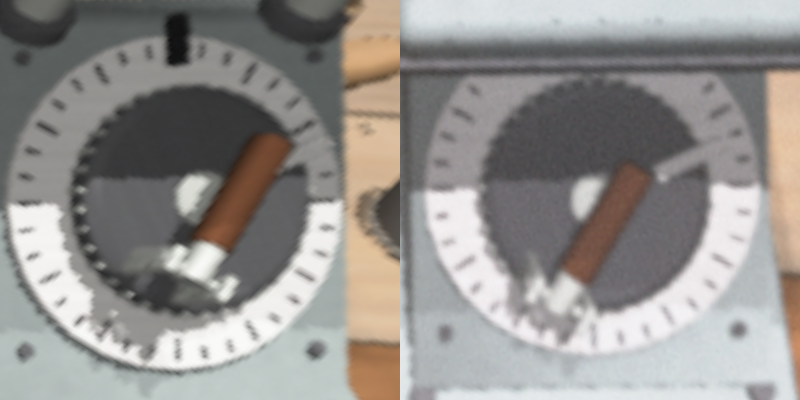

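Bar direction gives q≈1.15, which agrees with the pointer. Approaching now with the s=-1 branch.

```bash
sed -i 's/^S=1/S=-1/' h.py
python3 - <<'E'
from h import *
from plant import robot
q=1.153
def st(m):
    s=robot.sense();print(m,round(s["t"],2),np.round(s["tcp_pos"],4),np.round(s["wrist_force"],1),round(s["opening"],3))
robot.goto(*pose(q,0,.052,.16));st("pre")
robot.grip(.6,20)
f=robot.grab_frame("wrist");cv2.imwrite("pics/w1.png",f["image"][...,::-1])
p,o=pose(q,0,.052,.004)
print(robot.move_straight(p,vel=.1,contact_N=8));st("down");print(p)
E
```

```text
pre 1.24 [ 0.4543 -0.3965  0.2454] [-0.1 -0.6  0.5] 0.998
False
down 3.43 [ 0.5435 -0.3877  0.1179] [ 0.1 -0.2  0. ] 0.604
[ 0.543616   -0.38727988  0.11731156]
```

View pics/w1.png

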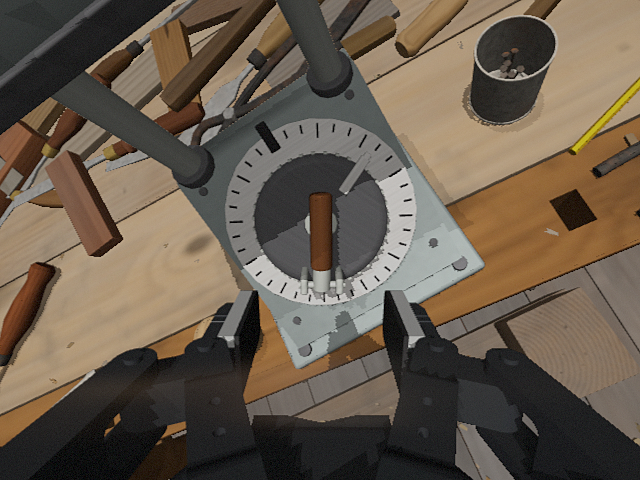

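The wrist view shows the bar vertical at u≈320, centred between the jaws, with the zero bar at (267,137) and the pointer at (355,172). Closing and folding out.

Run:
```python
from h import *
from plant import robot
q=1.153
def st(m):
    s=robot.sense();print(m,round(s["t"],2),np.round(RD.T@(s["tcp_pos"]-C),4),np.round(RD.T@s["wrist_force"],1),round(s["opening"],3))
robot.grip(0,20);st("closed")
for th in np.linspace(.13,np.pi/2,12):
    robot.move_straight(pose(q,th,.052,.004)[0],vel=.08);st("%.2f"%th)
f=robot.grab_frame("scene");cv2.imwrite("pics/s2.png",cv2.resize(f["image"][150:370,240:460,::-1],None,fx=2,fy=2))
f=robot.grab_frame("wrist");cv2.imwrite("pics/w2.png",f["image"][...,::-1])
a=cv2.imread("pics/s2.png");b=cv2.resize(cv2.imread("pics/w2.png"),(480,360));c=np.zeros((440,920,3),np.uint8);c[:,:440]=a;c[:360,440:]=b;cv2.imwrite("pics/c2.png",cv2.resize(c,(800,383)))
```

```text
closed 3.83 [ 0.0053 -0.0033  0.0203] [-0.1  0.5  3.4] 0.202
0.13 4.08 [ 0.0046 -0.0029  0.0269] [-0.2 -0.5 -1.9] 0.2
0.26 4.33 [ 0.0032 -0.002   0.0336] [-0.9 -0.2 -2. ] 0.204
0.39 4.58 [ 0.0012 -0.0009  0.0401] [-1.4  0.8 -1.8] 0.199
0.52 4.83 [-0.0013  0.0006  0.0463] [-2.2  0.1 -3.3] 0.201
0.65 5.08 [-0.0044  0.0025  0.052 ] [-2.1 -0.7 -2.9] 0.202
0.78 5.33 [-0.008   0.0046  0.0571] [-1.8 -1.  -1.9] 0.201
0.92 5.58 [-0.0122  0.0071  0.0617] [-1.7 -1.  -0.9] 0.2
1.05 5.83 [-0.0167  0.0098  0.0655] [-0.9 -2.2  0.1] 0.197
1.18 6.08 [-0.0217  0.0129  0.0685] [ 1.  -3.8  1.9] 0.203
1.31 6.33 [-0.0271  0.0161  0.0707] [ 0.9 -3.4  3.9] 0.198
1.44 6.58 [-0.033   0.0197  0.0721] [ 0.9 -4.4  4.9] 0.201
1.57 6.83 [-0.039   0.0233  0.0725] [ 1.1 -3.7  5.8] 0.202
```

View pics/c2.png

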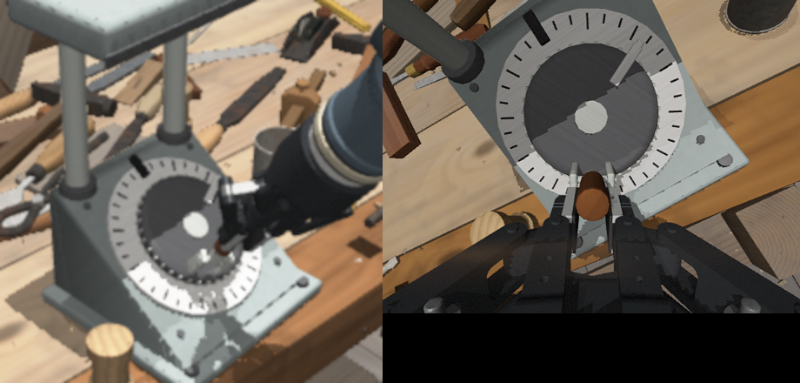

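The grip is out and held, pointer unmoved, forces small. Next I find the outward stop, then wind.

```bash
cat >> h.py <<'E'
def rad(q): a=q-.6; return RD@[-np.cos(a),np.sin(a),0]
def st(robot,m,q):
    s=robot.sense();w=s["wrist_force"];u=rad(q);n=RD[:,2];t=np.cross(u,n)
    L=RD.T@(s["tcp_pos"]-C)
    print(m,round(s["t"],2),"r %.4f az %.3f h %.4f"%(np.hypot(L[0],L[1]),np.arctan2(L[1],-L[0])+.6,L[2]),"F rad/tan/ax",np.round([w@u,w@t,w@n],1)); return w@u
E
python3 - <<'E'
from h import *
from plant import robot
q=1.153
f0=st(robot,"start",q);off=0
for i in range(8):
    off+=.0006
    robot.move_straight(pose(q,np.pi/2,.052,.004,off)[0],vel=.02)
    if abs(st(robot,"off %.4f"%off,q)-f0)>9:break
off-=.0006
q1=q
for q1 in np.linspace(q,0,14)[1:]:
    p,o=pose(q1,np.pi/2,.052,.004,off)
    robot.move_straight(p,vel=.06,attitude=o);st(robot,"q %.2f"%q1,q1)
print(off)
f=robot.grab_frame("scene");np.savez("pics/s3.npz",**f);a=cv2.resize(f["image"][190:350,260:420,::-1],(440,440),interpolation=cv2.INTER_CUBIC)
f=robot.grab_frame("wrist");np.savez("pics/w3.npz",**f);b=cv2.resize(f["image"][0:440,120:480,::-1],(360,440));cv2.imwrite("pics/c3.png",np.hstack([a,b]))
E
```

```text
start 6.92 r 0.0453 az 1.139 h 0.0725 F rad/tan/ax [-3.  -2.2  6.6]
off 0.0006 7.17 r 0.0455 az 1.139 h 0.0726 F rad/tan/ax [-3.5 -2.2  5.4]
off 0.0012 7.42 r 0.0457 az 1.139 h 0.0726 F rad/tan/ax [-4.5 -1.5  5.7]
off 0.0018 7.67 r 0.0462 az 1.138 h 0.0726 F rad/tan/ax [-3.6 -2.9  5.8]
off 0.0024 7.92 r 0.0467 az 1.139 h 0.0726 F rad/tan/ax [-4.7 -3.   5.1]
off 0.0030 8.18 r 0.0475 az 1.139 h 0.0726 F rad/tan/ax [-4.  -2.   4.3]
off 0.0036 8.43 r 0.0480 az 1.138 h 0.0725 F rad/tan/ax [-3.2 -3.1  5.4]
off 0.0042 8.68 r 0.0486 az 1.139 h 0.0725 F rad/tan/ax [-4.7 -2.7  5.4]
off 0.0048 8.93 r 0.0496 az 1.141 h 0.0725 F rad/tan/ax [-4.8 -2.6  5.7]
q 1.06 9.18 r 0.0496 az 1.066 h 0.0723 F rad/tan/ax [-3.3 -1.2  6.2]
q 0.98 9.43 r 0.0499 az 1.002 h 0.0722 F rad/tan/ax [-2.7  0.9  8.2]
q 0.89 9.68 r 0.0498 az 0.915 h 0.0721 F rad/tan/ax [-2.4 -0.2  8.4]
q 0.80 9.93 r 0.0501 az 0.845 h 0.0719 F rad/tan/ax [-1.8  1.2  8.9]
q 0.71 10.18 r 0.0505 az 0.772 h 0.0716 F rad/tan/ax [-1.6  1.3  7.9]
q 0.62 10.43 r 0.0507 az 0.695 h 0.0714 F rad/tan/ax [-1.2  1.5  6.5]
q 0.53 10.68 r 0.0510 az 0.578 h 0.0712 F rad/tan/ax [ 1.1  0.4 -0.3]
q 0.44 10.93 r 0.0502 az 0.457 h 0.0717 F rad/tan/ax [-0.1  0.7 -0.9]
q 0.35 11.18 r 0.0501 az 0.359 h 0.0719 F rad/tan/ax [-0.1 -0.2  0.9]
q 0.27 11.43 r 0.0501 az 0.269 h 0.0720 F rad/tan/ax [0.1 1.3 0.1]
q 0.18 11.68 r 0.0501 az 0.179 h 0.0720 F rad/tan/ax [-0.7  0.   0.9]
q 0.09 11.93 r 0.0502 az 0.091 h 0.0720 F rad/tan/ax [-0.1 -0.4  0.4]
q 0.00 12.18 r 0.0501 az 0.003 h 0.0720 F rad/tan/ax [ 0.1 -0.5 -0.5]
0.0042
```

View pics/c3.png

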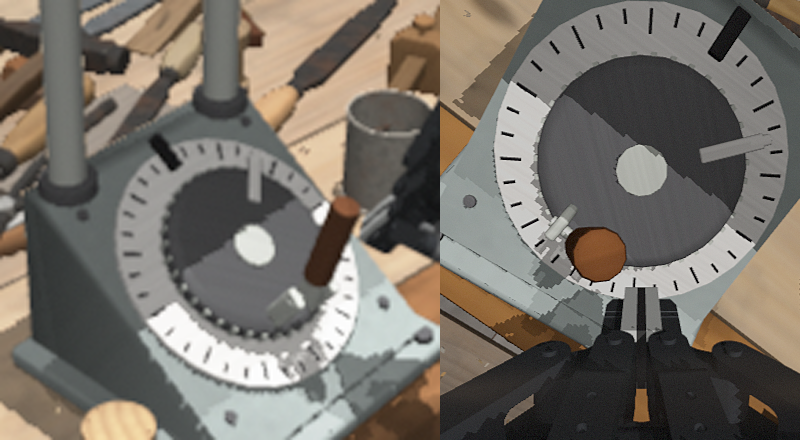

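The pads slid off the bar mid-turn: my outward bias was too large and the grip too light. The grip is still fully out, with the pointer at roughly q≈0.7. I'll write a pointer-angle meter and regrip firmly with no bias.

```bash
cat >> h.py <<'E'
from scipy.ndimage import median_filter
def meter(f,hw=.002,hp=-.0145,lo=-1.,hi=1.6):
    """angles (clockwise from dial x) of pointer and zero mark, in the nominal dial frame, + hub centroid"""
    th=np.arange(lo,hi,.004)
    def prof(r,h):
        r=np.asarray(r);X=C+(r[:,None,None]*np.cos(th)[None,:,None])*RD[:,0]-(r[:,None,None]*np.sin(th)[None,:,None])*RD[:,1]+h*RD[:,2]
        uv=proj(f,X.reshape(-1,3)).reshape(len(r),len(th),2).astype(np.float32)
        return np.mean(cv2.remap(cv2.cvtColor(f["image"],cv2.COLOR_RGB2GRAY),uv[...,0],uv[...,1],cv2.INTER_LINEAR),axis=0).astype(float)
    def peak(p,w):
        d=p-median_filter(p,161);i=np.argmax(d);k=slice(max(i-w,0),i+w);ww=np.clip(d[k]-.4*d[i],0,None);return round((ww*th[k]).sum()/ww.sum(),3),round(d[i],0)
    P=peak(prof(np.linspace(.044,.055,8),hw),30);M=peak(-prof(np.linspace(.074,.092,12),hp+.002),30)
    r=cv2.cvtColor(rect(f,C,RD,half=.02,n=200,h=.002),cv2.COLOR_BGR2GRAY)
    ys,xs=np.nonzero(r>140);return P,M,(99.5-np.array([np.median(ys),np.median(xs)]))*.2
E
python3 - <<'E'
from h import *
for n in("s3","w3"):
    print(n,meter(dict(np.load(f"pics/{n}.npz"))))
E
```

```text
s3 ((np.float64(0.746), np.float64(85.0)), (np.float64(-0.013), np.float64(104.0)), array([ 0.3, -1.7]))
w3 ((np.float64(0.751), np.float64(82.0)), (np.float64(0.002), np.float64(94.0)), array([-0.9, -0.9]))
```

```bash
cat >> h.py <<'E'
C=C+RD@[-.0003,-.001,0]; pose.__defaults__=(0.,0.,C,YAW,None)
E
python3 - <<'E'
from h import *
from plant import robot
q=.752;H=np.pi/2
s=robot.sense();robot.move_straight(np.array(s["tcp_pos"])+.075*RD[:,2],vel=.15);st(robot,"up",0)
robot.grip(.6,60)
p,o=pose(q,H,.052,.08);robot.move_straight(p,vel=.15,attitude=o)
f=robot.grab_frame("wrist");cv2.imwrite("pics/w4.png",f["image"][...,::-1]);print(meter(f))
print(robot.move_straight(pose(q,H,.052,.004)[0],vel=.1,contact_N=8));st(robot,"down",q)
robot.grip(0,60);st(robot,"closed",q);print(robot.sense()["opening"])
for i in range(1,5):
    q1=q-.06*i;p,o=pose(q1,H,.052,.004);robot.move_straight(p,vel=.04,attitude=o);st(robot,"q %.2f"%q1,q1)
f=robot.grab_frame("scene");print(meter(f));f=robot.grab_frame("wrist");print(meter(f))
E
```

```text
up 12.93 r 0.0493 az 0.029 h 0.1468 F rad/tan/ax [ 0.5  0.9 -0.1]
((np.float64(0.733), np.float64(81.0)), (np.float64(-0.012), np.float64(92.0)), array([-0.7,  0.1]))
False
down 15.32 r 0.0459 az 0.744 h 0.0723 F rad/tan/ax [-0.5 -0.3 -0.1]
closed 15.87 r 0.0460 az 0.749 h 0.0721 F rad/tan/ax [ 0.5  1.  -0.2]
0.00115782225438885
q 0.69 16.12 r 0.0461 az 0.688 h 0.0720 F rad/tan/ax [-0.   0.7 -0. ]
q 0.63 16.37 r 0.0461 az 0.631 h 0.0720 F rad/tan/ax [ 1.  -1.1 -0.3]
q 0.57 16.62 r 0.0460 az 0.573 h 0.0720 F rad/tan/ax [-0.5 -0.1 -0.4]
q 0.51 16.87 r 0.0460 az 0.513 h 0.0720 F rad/tan/ax [ 0.3  0.4 -1. ]
((np.float64(0.72), np.float64(85.0)), (np.float64(-0.025), np.float64(105.0)), array([ 0.7, -0.7]))
((np.float64(0.732), np.float64(80.0)), (np.float64(-0.012), np.float64(81.0)), array([-0.7,  0.1]))
```

The jaws closed on nothing. I need to see why.

Run:
```python
from h import *
from plant import robot
f=robot.grab_frame("scene");a=cv2.resize(f["image"][190:350,260:420,::-1],(400,400),interpolation=cv2.INTER_CUBIC)
b=cv2.imread("pics/w4.png");b=cv2.resize(b[:,70:550],(400,400));cv2.imwrite("pics/c5.png",np.hstack([a,b]))
```

```text
(no output)
```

View pics/c5.png

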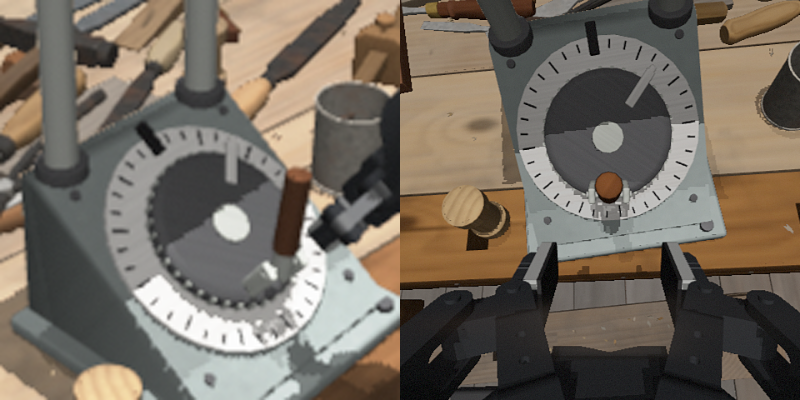

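The bar is aligned with the jaws sideways, but the jaws closed on its outer side. It is probably leaning inward, not fully out. I'll measure the lean from depth points.

```bash
cat >> h.py <<'E'
def lean(f):
    hsv=cv2.cvtColor(f["image"],cv2.COLOR_RGB2HSV)
    m=(hsv[...,1]>90)&((hsv[...,0]<15)|(hsv[...,0]>170))&(f["range_z"]>0)
    P=(pts(f,m)-C)@RD;k=(np.hypot(P[:,0],P[:,1])<.09)&(P[:,2]>.03)&(P[:,2]<.12);P=P[k]
    c=np.median(P,0);k=np.linalg.norm(P-c,axis=1)<.045;P=P[k];c=P.mean(0);v=np.linalg.svd(P-c,full_matrices=False)[2][0];v*=np.sign(v[2])
    z=P[:,2];zb=np.percentile(z,[10,90]);e=[np.median(P[abs(z-b)<.006],0) for b in zb]
    return len(P),np.round(c,4),np.round(v,3),np.round(e,4).tolist(),round(z.max(),4)
E
python3 - <<'E'
from h import *
from plant import robot
for n in("scene","top","wrist"):
    f=robot.grab_frame(n);print(n,lean(f))
a=.74-.6;print("pin",-.046*np.cos(a),.046*np.sin(a));st(robot,"now",.51)
E
```

```text
scene (324, array([-0.0211,  0.0075,  0.0703]), array([ 0.53 , -0.12 ,  0.839]), [[-0.0352, 0.0107, 0.0469], [-0.0092, 0.0046, 0.0901]], np.float64(0.096))
top (86, array([-0.0073,  0.0031,  0.0883]), array([-0.572,  0.711,  0.408]), [[-0.0064, 0.0031, 0.0879], [-0.008, 0.0031, 0.0884]], np.float64(0.0939))
wrist (2667, array([-0.011 ,  0.0016,  0.0863]), array([ 0.711, -0.15 ,  0.687]), [[-0.0234, 0.0049, 0.0751], [-0.0082, 0.001, 0.0897]], np.float64(0.111))
pin -0.045549935825781304 0.006418983273634878
now 17.17 r 0.0460 az 0.515 h 0.0720 F rad/tan/ax [-0.5 -0.1 -0.4]
```

The grip is only at about 1.0 rad: it pivoted and slid in the pads. I'll push it fully out from the inside with shut fingers until it hits its stop.

Run:
```python
from h import *
from plant import robot
q=.738;H=np.pi/2
robot.move_straight(np.array(robot.sense()["tcp_pos"])+.06*RD[:,2],vel=.2)
p,o=pose(q,H,.060,.055,-.085);robot.move_straight(p,vel=.2,attitude=o)
robot.move_straight(pose(q,H,.060,0,-.085)[0],vel=.2,contact_N=8);st(robot,"inside",q)
print(robot.move_straight(pose(q,H,.060,0,-.005)[0],vel=.04,contact_N=12));st(robot,"pushed",q)
robot.sleep(.2);st(robot,"hold",q)
for n in("scene","wrist"):
    f=robot.grab_frame(n);print(n,lean(f),meter(f))
```

```text
inside 18.62 r 0.0371 az -2.399 h 0.0755 F rad/tan/ax [-0.  -0.4  0.3]
True
pushed 20.13 r 0.0257 az 0.736 h 0.0760 F rad/tan/ax [-3.2  0.1  1.2]
hold 20.33 r 0.0257 az 0.736 h 0.0760 F rad/tan/ax [-2.2  0.3  1. ]
scene (290, array([-0.045 ,  0.0113,  0.0783]), array([-0.   , -0.078,  0.997]), [[-0.0447, 0.0128, 0.0499], [-0.0449, 0.0091, 0.1003]], np.float64(0.1042)) ((np.float64(0.719), np.float64(85.0)), (np.float64(-0.026), np.float64(106.0)), array([ 0.7, -0.7]))
wrist (415, array([-0.0457,  0.006 ,  0.1014]), array([0.743, 0.472, 0.475]), [[-0.0468, 0.0055, 0.1004], [-0.0468, 0.0055, 0.1004]], np.float64(0.1199)) ((np.float64(0.729), np.float64(79.0)), (np.float64(-0.011), np.float64(97.0)), array([-0.7,  0.1]))
```

The bar is now vertical and on its stop, with contact where predicted, and q≈0.743 relative to the mark. Regrip and wind.

Run:
```python
from h import *
from plant import robot
q=.725;H=np.pi/2
robot.move_straight(pose(q,H,.060,0,-.035)[0],vel=.15)
robot.move_straight(pose(q,H,.060,.07,-.035)[0],vel=.2)
robot.grip(.6,60)
p,o=pose(q,H,.052,.08);robot.move_straight(p,vel=.15,attitude=o)
print(robot.move_straight(pose(q,H,.052,.004)[0],vel=.12,contact_N=8));st(robot,"down",q)
robot.grip(0,60);st(robot,"closed",q);op=robot.sense()["opening"];print(op)
if op>.1:
  for q1 in np.linspace(q,.1,9)[1:]:
    p,o=pose(q1,H,.052,.004);robot.move_straight(p,vel=.05,attitude=o);st(robot,"q %.2f"%q1,q1)
    if robot.sense()["opening"]<.1: print("lost");break
for n in("scene","wrist"):
    f=robot.grab_frame(n);np.savez(f"pics/{n}6.npz",**f);print(n,lean(f),meter(f))
```

```text
False
down 22.89 r 0.0455 az 0.719 h 0.0723 F rad/tan/ax [0.8 0.6 0.8]
closed 23.3 r 0.0458 az 0.725 h 0.0727 F rad/tan/ax [0.  1.7 6.6]
0.19373578594315566
q 0.65 23.55 r 0.0458 az 0.638 h 0.0727 F rad/tan/ax [-0.8  0.7  7. ]
q 0.57 23.8 r 0.0457 az 0.560 h 0.0727 F rad/tan/ax [0.7 1.  6.8]
q 0.49 24.05 r 0.0457 az 0.481 h 0.0727 F rad/tan/ax [0.5 0.5 6.2]
q 0.41 24.3 r 0.0457 az 0.403 h 0.0727 F rad/tan/ax [-0.8  0.4  6.3]
q 0.33 24.55 r 0.0456 az 0.324 h 0.0727 F rad/tan/ax [-0.5  0.5  5.5]
q 0.26 24.8 r 0.0455 az 0.246 h 0.0726 F rad/tan/ax [-0.9  0.4  5.7]
q 0.18 25.05 r 0.0455 az 0.167 h 0.0726 F rad/tan/ax [-2.   0.4  6.5]
q 0.10 25.3 r 0.0455 az 0.088 h 0.0726 F rad/tan/ax [-1.3  0.2  6.1]
scene (61, array([-0.0366, -0.0182,  0.0581]), array([ 0.23 , -0.147,  0.962]), [[-0.0399, -0.0163, 0.0439], [-0.0311, -0.0197, 0.0869]], np.float64(0.0949)) ((np.float64(0.083), np.float64(93.0)), (np.float64(-0.026), np.float64(105.0)), array([ 0.5, -0.7]))
wrist (4226, array([-0.036 , -0.0214,  0.0893]), array([-0.128, -0.122,  0.984]), [[-0.0325, -0.0189, 0.0642], [-0.0381, -0.0222, 0.0999]], np.float64(0.1194)) ((np.float64(0.075), np.float64(84.0)), (np.float64(-0.012), np.float64(96.0)), array([-0.7,  0.1]))
```

Run:
```python
from h import *
from plant import robot
H=np.pi/2
for q1 in(.05,.002):
    p,o=pose(q1,H,.052,.004);robot.move_straight(p,vel=.03,attitude=o);st(robot,"q %.3f"%q1,q1)
robot.sleep(.2)
o=[]
for n in("scene","wrist"):
    f=robot.grab_frame(n);np.savez(f"pics/{n}7.npz",**f);print(n,lean(f),meter(f));o.append(rect(f,C,RD,h=0.001))
cv2.imwrite("pics/c7.png",np.hstack(o));print(robot.sense()["opening"])
```

```text
q 0.050 25.65 r 0.0455 az 0.041 h 0.0726 F rad/tan/ax [-1.9  0.1  6.6]
q 0.002 25.9 r 0.0455 az -0.007 h 0.0726 F rad/tan/ax [-1.9  1.5  5.8]
scene (89, array([-0.0331, -0.0219,  0.0656]), array([ 0.17 , -0.084,  0.982]), [[-0.0376, -0.0204, 0.0453], [-0.0298, -0.0233, 0.0962]], np.float64(0.101)) ((np.float64(-0.005), np.float64(94.0)), (np.float64(-0.025), np.float64(105.0)), array([ 0.5, -0.7]))
wrist (4195, array([-0.0341, -0.0243,  0.0888]), array([-0.13 , -0.112,  0.985]), [[-0.0305, -0.0219, 0.0641], [-0.0359, -0.0255, 0.0999]], np.float64(0.1197)) ((np.float64(-0.016), np.float64(85.0)), (np.float64(-0.012), np.float64(97.0)), array([-0.7,  0.1]))
0.19510471812286417
```

View pics/c7.png

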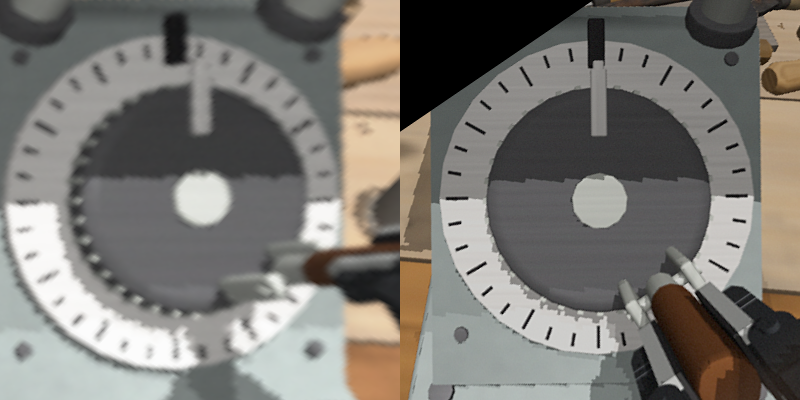

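Both views put the pointer within about 0.01–0.02 rad of the mark; the near-frontal wrist view shows the pointer at x≈598 and the mark at x≈596. Now I release, then push the grip down from its outer side with shut fingers.

```bash
cat >> h.py <<'E'
def tip(q,r,h): return C+r*rad(q)+(h+.011)*RD[:,2]
def surf(q,th,d,gap=0.): return tip(q,.046-d*np.cos(th)+(.009+gap)*np.sin(th)+.0113,.024+d*np.sin(th)+(.009+gap)*np.cos(th))
E
python3 - <<'E'
from h import *
from plant import robot
H=np.pi/2;q=-.008
robot.grip(.6);st(robot,"open",q)
f=robot.grab_frame("wrist");print(lean(f),meter(f))
robot.move_straight(pose(.002,H,.052,.065)[0],vel=.15);robot.grip(0,60)
robot.move_straight(tip(q,.085,.125),vel=.2)
robot.move_straight(tip(q,.085,.079),vel=.2,contact_N=8);st(robot,"outside",q)
for n in("scene","wrist"): print(n,meter(robot.grab_frame(n)))
for th in np.linspace(H,.1,13):
    c=robot.move_straight(surf(q,th,.055),vel=.06,contact_N=10);st(robot,"th %.2f %s"%(th,c),q)
    if c:break
for n in("scene","top","wrist"):
    f=robot.grab_frame(n);np.savez(f"pics/{n}8.npz",**f);print(n,meter(f))
E
```

```text
open 26.62 r 0.0462 az 0.004 h 0.0719 F rad/tan/ax [-0.2 -0.3 -0.3]
(4366, array([-0.0339, -0.0248,  0.0877]), array([-0.129, -0.078,  0.989]), [[-0.0307, -0.0219, 0.0636], [-0.0358, -0.0255, 0.0999]], np.float64(0.1129)) ((np.float64(-0.016), np.float64(84.0)), (np.float64(-0.012), np.float64(97.0)), array([-0.7,  0.1]))
outside 28.49 r 0.0837 az -0.002 h 0.0896 F rad/tan/ax [-0.7 -0.6  0.8]
scene ((np.float64(-0.005), np.float64(92.0)), (np.float64(-0.026), np.float64(103.0)), array([ 0.5, -0.7]))
wrist ((np.float64(-0.019), np.float64(82.0)), (np.float64(1.22), np.float64(43.0)), array([-0.7,  0.1]))
th 1.57 False 29.05 r 0.0656 az -0.011 h 0.0902 F rad/tan/ax [ 0.4  0.4 -0.1]
th 1.45 False 29.32 r 0.0591 az -0.008 h 0.0907 F rad/tan/ax [ 0.8  0.  -1.4]
th 1.33 False 29.58 r 0.0520 az -0.007 h 0.0905 F rad/tan/ax [-0.2 -0.   0.3]
th 1.20 False 29.85 r 0.0452 az -0.006 h 0.0894 F rad/tan/ax [-0.2 -0.1 -0. ]
th 1.08 False 30.12 r 0.0386 az -0.006 h 0.0876 F rad/tan/ax [-0.4 -0.5  0.6]
th 0.96 False 30.38 r 0.0323 az -0.003 h 0.0850 F rad/tan/ax [-0.3 -0.7  0.4]
th 0.84 False 30.65 r 0.0264 az -0.002 h 0.0816 F rad/tan/ax [-0.7 -0.2 -1. ]
th 0.71 False 30.92 r 0.0209 az 0.001 h 0.0775 F rad/tan/ax [0.8 0.3 0.2]
th 0.59 False 31.18 r 0.0160 az 0.007 h 0.0728 F rad/tan/ax [ 0.  -0.2  1.6]
th 0.47 False 31.45 r 0.0117 az 0.011 h 0.0675 F rad/tan/ax [ 0.2 -0.  -0.7]
th 0.35 False 31.72 r 0.0082 az 0.024 h 0.0617 F rad/tan/ax [ 0.2  0.8 -0.8]
th 0.22 False 31.98 r 0.0053 az 0.045 h 0.0555 F rad/tan/ax [-0.2  0.3 -0.4]
th 0.10 False 32.25 r 0.0032 az 0.077 h 0.0491 F rad/tan/ax [-0.3 -0.6  0.1]
scene ((np.float64(-0.005), np.float64(95.0)), (np.float64(-0.025), np.float64(106.0)), array([ 1.5, -2.7]))
top ((np.float64(-0.042), np.float64(73.0)), (np.float64(-0.646), np.float64(27.0)), array([ 4.3, -7.7]))
wrist ((np.float64(-0.013), np.float64(85.0)), (np.float64(-0.016), np.float64(110.0)), array([ 6.5, -9.7]))
```

Smooth, and the pointer is unchanged. Next: press onto the stop, back off along the axis, and look.

Run:
```python
from h import *
from plant import robot
q=-.008
print(robot.move_straight(tip(q,.0,.026),vel=.03,contact_N=12));st(robot,"press",q)
robot.sleep(.15);st(robot,"hold",q)
robot.move_straight(tip(q,.0,.15),vel=.15);st(robot,"up",q)
o=[]
for n in("scene","wrist"):
    f=robot.grab_frame(n);np.savez(f"pics/{n}9.npz",**f);print(n,meter(f),barangle(f)[:4])
    P=(pts(f,f["range_z"]>0)-C)@RD; a=q-.6;u=np.array([-np.cos(a),np.sin(a)]);t=np.array([-u[1],u[0]])
    d=.046-P[:,:2]@u; k=(abs(P[:,:2]@t)<.003)&(P[:,2]<.06)&(P[:,2]>.015)
    print("bar top height by d:",[(x,round(float(np.median(P[k&(abs(d-x)<.004),2])),4)) for x in(.02,.035,.05,.065,.072)])
    o.append(rect(f,C,RD,h=0.001))
cv2.imwrite("pics/c9.png",np.hstack(o))
```

```text
True
press 32.73 r 0.0023 az -0.198 h 0.0433 F rad/tan/ax [-0.7  1.4 12.2]
hold 32.88 r 0.0023 az -0.174 h 0.0433 F rad/tan/ax [-1.1  1.1 11.2]
up 33.83 r 0.0006 az 1.664 h 0.1604 F rad/tan/ax [ 0.3  0.4 -0.7]
scene ((np.float64(-0.005), np.float64(93.0)), (np.float64(-0.026), np.float64(104.0)), array([ 2.5, -1.7])) (np.int32(4989), array([ 0.73095811, -1.87918421]), np.float64(-0.6156072693071178), np.float64(64.01884044620118))
bar top height by d: [(0.02, 0.0334), (0.035, 0.0343), (0.05, 0.0334), (0.065, 0.0343), (0.072, 0.0336)]
wrist ((np.float64(-0.017), np.float64(82.0)), (np.float64(-0.015), np.float64(102.0)), array([ 6.3, -9.5])) (np.int32(4390), array([-1.71480638, -0.97334852]), np.float64(-0.6066681670299083), np.float64(64.88861761422253))
bar top height by d: [(0.02, 0.0329), (0.035, 0.0331), (0.05, 0.0332), (0.065, 0.033), (0.072, 0.0326)]
```

View pics/c9.png

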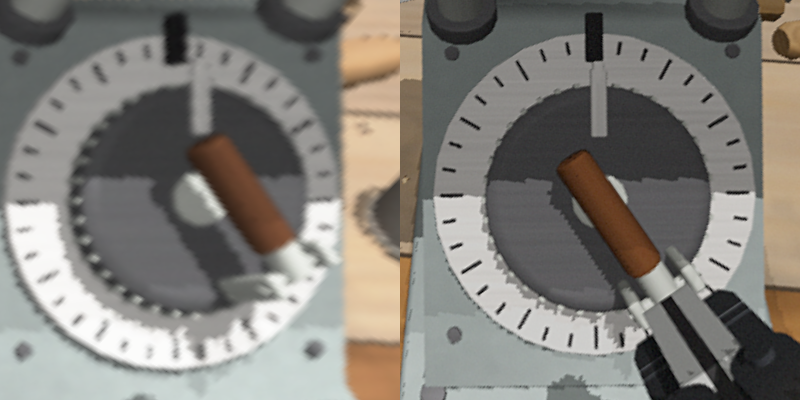

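Run:
```python
from plant import robot
print(robot.sense()["t"]);robot.close_job()
```

```text
33.925
the job is handed in; nothing more can be done
```

The grip was folded fully out to its stop, the wheel was wound with it to the zero mark, and the grip was folded flat again. I handed the job in at 33.9 s with the gripper clear, about 12 cm above the folded grip.

**Final checks**
- **Pointer:** it stands at the mark. The near-frontal wrist view reads −0.002 rad off and the oblique scene view reads +0.02 rad; I left that small disagreement as it was. Neither reading changed noticeably while the grip was folded down.
- **Grip:** it lies flat. The top of the wood measures 33–34 mm off the wheel face along its whole length, and 33 mm is the expected height.
- **Forces:** the highest wrist force I saw was about 12 N, when pressing the grip onto its flat stop.

**What went wrong on the way**
- **Grip not fully out at first:** on the first fold-out the pads slid along the wood and the grip stopped at about 1.0 rad. I did not notice before starting to wind, so the wheel turned from about 1.15 to 0.75 rad with the grip only partly out, until the fingers slipped off.
- **Missed regrip:** one attempt to take hold again closed on nothing.
- **How I mended it:** I pushed the grip out against its stop with shut fingers and confirmed from depth that it stood straight. I then regripped at 60 N and wound the last 0.74 rad to zero with it fully out.

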